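Fish the lost collar out from under the riser

TASK

The small steel collar from the arcade cabinet's volume knob has rolled under the low wooden riser that the cabinet stands on. Take the steel bottle opener, feel your way in under the front edge past the collar with its flat head (gently: unseen rubber feet stand on one side and must not be forced), hook the head behind the collar and draw it slowly out onto the open shelf, a finger's width or more clear of the riser's front edge. Leave the opener lying flat on the shelf, also clear of the riser, do not touch the collar with the fingers, and leave the other things where they are.

Things in the scene. Friction and masses are not known exactly. Their poses are not given: they have to be found in the camera images.
- riser: Fixed low riser of pale ash: deck 180 mm deep, 300 mm wide, 14 mm thick on two end walls 14 mm thick. The gap under it is 24 mm high, open at front and back; its top is 38 mm above the shelf (z = 0). Origin: middle of the front edge, on the shelf; +x points in under the deck, +y left along the edge. Pushing any part of it, feet included, with over 15 N does damage.
- cabinet_front (a point): Foot of the front face of the miniature arcade cabinet (90 mm deep, 100 wide, 150 high) fixed on the riser's deck, 75 mm behind the front edge, on the middle line. Axes as the riser's. Its volume knob sticks out 10 mm to the front.
- feet_line (a point): Point of the riser's middle line, on the shelf, 76 mm behind the front edge (axes as riser). Above it a rail across y takes 4 mm off the gap, with two unseen round rubber feet, 10 mm thick, down to the shelf, 124 mm apart. The rail is set anywhere to 46 mm sideways: one foot is 16 to 62 mm left or right of this point, and the way in past the collar on the other side is free. Feet give 1 mm per 2 N in x.
- collar: Lost plain steel collar, a ring 18 mm across, 8 mm hole, 10 mm high, about 18 g, lying loose and flat on the shelf under the riser, out of sight: 46 to 54 mm behind the front edge, within 5 mm of the riser's middle line. Origin: centre of its underside, z up.
- opener: Flat stainless steel bottle opener, 185 mm long, about 140 g, lying flat to the right of the riser. Origin: centre of the handle's underside; +x along it to the head, z up. Handle 80 mm long (x -40 to 40 mm), 26 wide, 18 thick; neck 12 mm wide, 4 thick, x = 40 to 125 mm; then the broad head. One flat underside.
- opener_head (a point): Centre of the opener's head, x = 135 mm along the opener, 2 mm above its underside; axes as the opener's. Head 40 mm wide, 20 mm long (x = 125 to 145 mm), 4 mm thick, with a small opening. Its square shoulders at x = 125 mm stand out 14 mm on each side of the neck and can hook things.
- tealight: Clear glass tea-light holder, an open cup 70 mm across and 55 mm high, near the riser's left end; origin centre of its underside. Leave it.
- controller: Grey game controller, about 90 mm by 150 mm, 32 mm high (with sticks 40 mm), on the left; origin centre of its underside. Leave it.
- cartridges: Stack of three game cartridges, 80 mm by 62 mm, 42 mm high, far right; origin centre of its underside. Leave it.
Things that resemble listed ones, but are neither listed nor needed, are in the scene too. There is more than one size of the opener; the job needs the middle-sized.

How it is judged:
By the outcome, as a careful person would: the job done as asked, in the order asked, and still so for the second after the job is handed in, with the robot touching nothing.
It also fails if it takes over 58 s, if anything falls off the work surface, if the arm or the gripper's body presses on something with over 40 N, if the wrist force passes 120 N, or if a joint passes its speed limit or range.

ROBOT

A 6-joint arm with a two-finger parallel gripper is mounted at the origin on the work surface. World frame = base frame: x ahead of the robot, y to its left, z up, the work surface at z = 0. Lengths are in m, angles in rad, forces in N, time in s.
With the tool pointing down it reaches from about 0.15 to 0.775 m from the base axis. Payload 6.1 kg.
Tool frame: the origin (TCP) lies midway between the tips of the shut fingers; the grasp point (between the pads) lies 19 mm behind it; z points along the fingers, y is the line along which they close (so a half turn about z gives the same grasp; the last joint's range is limited). The gripper opens to 85 mm and grips with 20 to 120 N. Pads are 22 mm wide; open, the fingers measure 114 mm over their backs; the gripper's body (76 mm by 85 mm) begins 54 mm behind the grasp point. The pads swing forward as they close: fully open they stand 13 mm farther back than shut.
Start: joints at [-1.255, 0.126, -0.04, 1.405, 0, 1.571], TCP at [0.163, -0.499, 0.231] pointing down, gripper open.
Joint ranges: [-2.72, 2.72], [-0.95, 1.95], [-1.27, 1.35], [-1.78, 2.02], [-1.46, 1.47], [-3.14, 3.14]. Speed limits (rad/s): [2.39, 2.39, 3.01, 3.14, 3.14, 3.14].

INTERFACE

Orientations are given as a rotation vector (axis times angle).
In Python, from cell import sensors, viewer, ctrl gives the robot as it stands. The module is installed in compiled form; this text tells all that it offers.
- The arm moves only by the tool play_rows, never from a script. Its argument "targets" is a list of rows, each a list of 3 entries, a list of its own where there are three numbers: the shift along the tool's x, y, z in cm, then the turn about the tool's z in rad, then the closure, from 0 (fully open) to 1 (shut). A call has 1 to 8 rows; each row shifts and turns the commanded pose from where the row before left it, along the tool's axes as they then stand; what a row does not reach is not made up. A row lasts 1/8 s, in which the tool goes at most 62.5 mm and 10.7 degrees, less where a joint would pass 70% of its speed; a pose out of reach is approached as far as the arm can. A call is refused whole if a number of a shift passes 6.25 or a number of a turn 0.188, either way. A call with a gripper value outside its range is refused whole. The fingers move at their own pace and stop on an object; "force" is the grip in N (left out, the last holds). Time passes only in rows, so rows that do not move let the fingers close. It gives the time, the measured TCP pose, the force, the opening and the grip force at its end, in the units of the state.
- sensors.state(): the state, without advancing time (a new reading comes with each control period).
- viewer.get_image(name): name is "scene" or "top" or "wrist"; returns the picture (420x560x3 uint8, red, green, blue); there is no depth.
- viewer.get_calibration(name): a dict with "fov_y" (degrees; the focal length in pixels is half the picture's height over the tangent of half this angle, whatever the lens; pixels are square), "cx", "cy" (the principal point, pixels), "k1" (the pictures are not rectified: a ray, as slopes to the right and down, at radius r is drawn at 1 + k1 r^2 times it, then the intrinsics apply), "R" (3x3) and "t" (3): a world point X has camera coordinates R X + t; the wrist camera has in their place "hand_eye" (4x4, takes a point from camera to tool coordinates, whose origin is the TCP and whose axes are the flange's). Camera axes: x right, y down, z forward; pixel columns grow to the right and rows downward; lengths in m; the calibration is good to about 2 mm. A picture is of the moment at which its call begins: read the wrist's pose just before it. get_calibration takes no time and is no camera call.
- ctrl.close_job(): hands the job in; it is judged then, once.
The state is a dict: "time": time; "joint_positions": joint angles; "qd": joint speeds; "tau": joint torques, N m; "ee_pos": TCP position; "orientation": TCP orientation; "wrist_force": force on the tool from outside, world axes, zero at the start; "torque": the same for the moment, N m; "width": finger opening in m; "gripper_force": force on a finger pad.
Only numpy, scipy, OpenCV 4.12 (cv2) and the standard library are available. Lean on these libraries where they do the work, as an engineer would, in place of code of your own. Each camera call takes 0.05 s, during which the arm holds its last target. There are 200 camera calls.

## Working session

There is one attempt and no reset: what is moved stays moved. The work goes in short steps, Python scripts to look and compute and a tool call to move; the robot and the scene stay as the last step left them, time stands still between calls to the robot, and variables do not carry over. Pictures are saved under pics/ and viewed, at most 14 in all, crops included, and the job is handed in when it is done.

Besides the shell and the picture viewer there is one more tool, called after "Emit:" as a command line: name --argument value ..., lists and objects as JSON in quotes. play_rows: Moves the arm, as the interface text tells. Its arguments: {"type":"object","properties":{"targets":{"type":"array","items":{"type":"array"}},"force":{"type":"number"}},"required":["targets"]}

```bash
mkdir -p pics
cat > h.py <<'E'
import numpy as np, cv2
from cell import sensors, viewer, ctrl
from scipy.spatial.transform import Rotation as Rn
def cam(name, st=None):
    c=viewer.get_calibration(name); f=210/np.tan(np.radians(c['fov_y'])/2)
    if name=='wrist':
        st=st or sensors.state(); T=np.eye(4); T[:3,:3]=Rn.from_rotvec(st['orientation']).as_matrix(); T[:3,3]=st['ee_pos']
        M=T@np.array(c['hand_eye']); R=M[:3,:3].T; t=-R@M[:3,3]
    else: R=np.array(c['R']); t=np.array(c['t'])
    return dict(f=f,cx=c['cx'],cy=c['cy'],k1=c['k1'],R=R,t=t)
def ray(c,uv):
    d=(np.atleast_2d(uv).astype(float)-[c['cx'],c['cy']])/c['f']; x=d.copy()
    for _ in range(30): x=d/(1+c['k1']*(x**2).sum(1,keepdims=True))
    v=np.c_[x,np.ones(len(x))]@c['R']; return -c['R'].T@c['t'], v/np.linalg.norm(v,axis=1,keepdims=True)
def onz(c,uv,z):
    o,v=ray(c,uv); return o+v*((z-o[2])/v[:,2:])
def tri(c1,p1,c2,p2):
    o1,v1=ray(c1,p1);o2,v2=ray(c2,p2);v1=v1[0];v2=v2[0]
    s=np.linalg.lstsq(np.c_[v1,-v2],o2-o1,rcond=None)[0]; a=o1+s[0]*v1;b=o2+s[1]*v2
    return (a+b)/2,np.linalg.norm(a-b)
def proj(c,X):
    p=np.atleast_2d(X)@c['R'].T+c['t']; x=p[:,:2]/p[:,2:]
    x=x*(1+c['k1']*(x**2).sum(1,keepdims=True)); return x*c['f']+[c['cx'],c['cy']]
def grab(name,fn=None):
    im=viewer.get_image(name)[:,:,::-1].copy()
    if fn: cv2.imwrite('pics/'+fn,im)
    return im
E
python3 - <<'E'
from h import *
grab('scene','scene0.png');grab('top','top0.png')
st=sensors.state();print(st)
for n in('scene','top'):
    c=cam(n,st);print(n,-c['R'].T@c['t'],c['f'],c['k1'])
print(viewer.get_calibration('wrist'))
E
```

```text
{'time': 0.1, 'joint_positions': array([-1.25499147e+00,  1.26356089e-01, -4.04818286e-02,  1.40539773e+00,
       -3.34451876e-06,  1.57077486e+00]), 'qd': array([-0.00189777, -0.00060436,  0.00182868, -0.0012055 ,  0.00056347,
       -0.00044401]), 'tau': array([-1.03571587e-03, -4.36895084e+01,  3.53610528e+01,  1.34360773e-02,
       -2.32921241e-05, -5.09664972e-06]), 'ee_pos': array([ 0.16294454, -0.49870107,  0.23059877]), 'orientation': array([-3.10110049e+00, -4.93816114e-01,  3.60517366e-04]), 'wrist_force': array([-0.34415452, -0.71217403, -1.01866812]), 'torque': array([-0.00718686,  0.03834685, -0.0383113 ]), 'gripper_force': 0.0, 'width': 0.08534306401524226}
scene [1.01310352 0.61722965 0.90354208] 440.2733170814191 0.04548793185970398
top [ 0.3436975 -0.0152588  1.3796519] 492.882536477799 0.03870622655024543
{'fov_y': 60.90552740871041, 'cx': 277.47966654310267, 'cy': 210.7986345613544, 'k1': -0.009301718320408565, 'hand_eye': array([[-2.10838569e-04, -9.49564404e-01, -3.13571998e-01,
         8.07775322e-02],
       [ 9.99999783e-01, -4.50694873e-06, -6.58728733e-04,
        -3.36258202e-04],
       [ 6.24092104e-04, -3.13572069e-01,  9.49564199e-01,
        -1.43613016e-01],
       [ 0.00000000e+00,  0.00000000e+00,  0.00000000e+00,
         1.00000000e+00]])}
```

View pics/scene0.png

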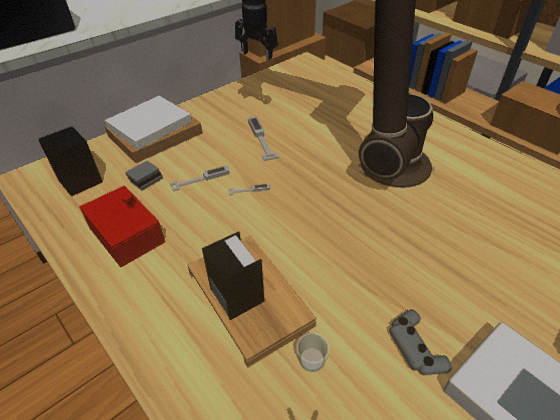

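View pics/top0.png

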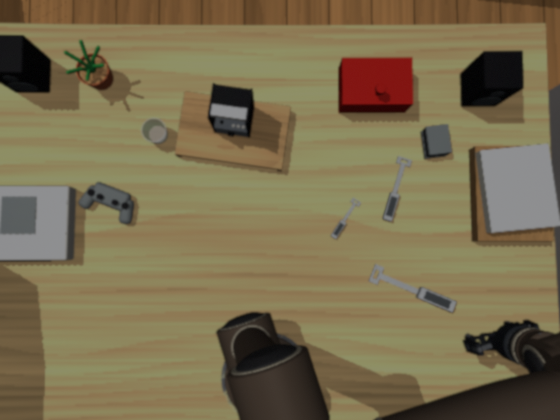

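The top view shows three openers: a small one at (346,218), a middle one at (397,189) of about 63 px (≈180 mm), and a large one at (412,288) of about 86 px (≈240 mm). I choose the middle one. The riser's front edge runs from (177,155) to (285,170), with the cabinet at (232,110), the tealight at (155,131), the controller at (110,202) and the cartridges at (437,141).

Run:
```python
from h import *
t=cv2.imread('pics/top0.png');s=cv2.imread('pics/scene0.png')
ct,cs=cam('top'),cam('scene')
hsv=cv2.cvtColor(t,cv2.COLOR_BGR2HSV)
for n,(x0,y0,x1,y1) in dict(mid=(375,145,420,232),small=(325,192,368,245),big=(360,258,465,318)).items():
    m=np.zeros(t.shape[:2],np.uint8);m[y0:y1,x0:x1]=(hsv[y0:y1,x0:x1,1]<70)*255
    k,lab,stt,_=cv2.connectedComponentsWithStats(m);
    ys,xs=np.nonzero(m); 
    P=onz(ct,np.c_[xs,ys],.006)[:,:2]; c=P.mean(0);u=np.linalg.svd(P-c,full_matrices=False)[2][0];q=(P-c)@u;w=(P-c)@[-u[1],u[0]]
    print(n,len(xs),c,u,'len',np.ptp(q),[round(np.ptp(w[(q>a)&(q<=a+.02)])*1e3) for a in np.arange(q.min(),q.max()-.01,.02)],c+u*q.min(),c+u*q.max())
A=cv2.resize(t[75:180,130:310],None,fx=3,fy=3,interpolation=cv2.INTER_CUBIC)
B=cv2.resize(t[145:232,370:425],None,fx=3.6,fy=3.6,interpolation=cv2.INTER_CUBIC)
C=cv2.resize(s[225:365,180:330],None,fx=1.8,fy=1.8,interpolation=cv2.INTER_CUBIC)
cv=np.zeros((600,760,3),np.uint8);cv[:315,:540]=A;cv[:B.shape[0],545:545+B.shape[1]]=B;cv[320:320+C.shape[0],:C.shape[1]]=C
D=cv2.resize(s[110:165,240:285],None,fx=4,fy=4,interpolation=cv2.INTER_CUBIC);cv[320:320+D.shape[0],300:300+D.shape[1]]=D
D=cv2.resize(s[160:195,165:235],None,fx=3.5,fy=3.5,interpolation=cv2.INTER_CUBIC);cv[320:320+D.shape[0],500:500+D.shape[1]]=D
cv2.imwrite('pics/crop1.png',cv)
```

```text
mid 657 [ 0.51788222 -0.36459221] [-0.95780243  0.28742738] len 0.19055080836675076 [46, 44, 18, 20, 18, 30, 31, 30, 30, 29] [ 0.60950576 -0.39208757] [ 0.42699574 -0.33731805]
small 325 [ 0.43629545 -0.22321818] [-0.84172938  0.53989967] len 0.13041964577426185 [32, 15, 16, 18, 20, 20, 20] [ 0.48895742 -0.25699647] [ 0.37917937 -0.18658295]
big 1008 [ 0.23614731 -0.40892441] [-0.38629449 -0.9223755 ] len 0.2459591611757359 [55, 55, 19, 19, 19, 20, 27, 35, 36, 36, 36, 36] [ 0.28525111 -0.29167672] [ 0.19023844 -0.51854342]
```

View pics/crop1.png

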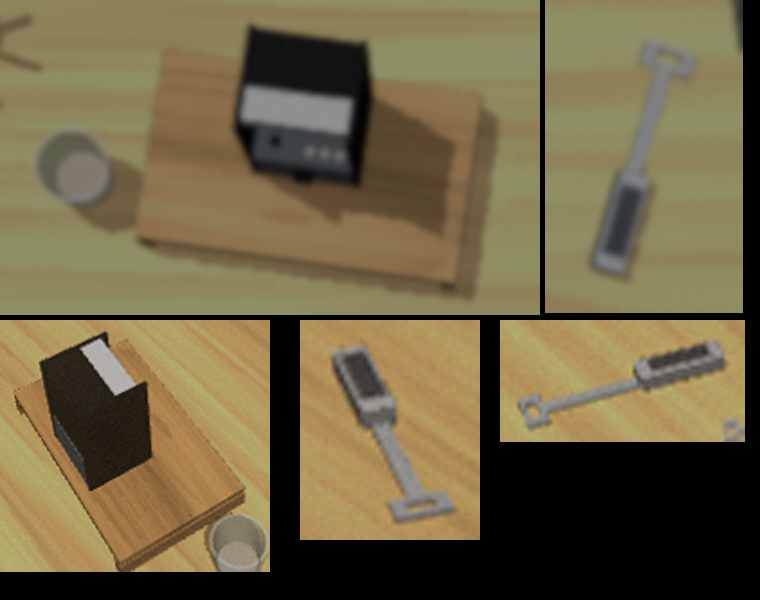

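The crop confirms the middle opener: about 190 mm long, head about 45 mm wide, and head end towards the riser's depth. The riser's front edge faces the robot with the knob to the front. Next I triangulate the deck corners and the opener.

Run:
```python
from h import *
ct,cs=cam('top'),cam('scene')
s=lambda x,y:(x/1.8+180,(y-320)/1.8+225); t=lambda x,y:(x/3+130,y/3+75)
q={}
for n,a,b in [('FL',(137,240),(245,490)),('BL',(160,48),(120,560)),('FR',(455,278),(125,340))]:
    print(n,*tri(ct,t(*a),cs,s(*b)),onz(ct,t(*a),.038)); q[n]=onz(ct,t(*a),.038)[0]
BR=onz(ct,t(482,93),.038)[0]
print(np.linalg.norm(q['FL']-q['FR']),np.linalg.norm(q['BL']-BR),np.linalg.norm(q['FL']-q['BL']),np.linalg.norm(q['FR']-BR))
# opener: handle end top corners / head in scene: D crop x/4+240, (y-320)/4+110
d=lambda x,y:((x-300)/4+240,(y-320)/4+110); b=lambda x,y:((x-545)/3.6+370,y/3.6+145)
for n,p1,p2 in [('dark panel centre',b(624,216),d(363,382)),('head hole',b(667,58),d(421,507))]:
    print(n,*tri(ct,p1,cs,p2),onz(ct,p1,.018 if n[0]=='d' else .004))
```

```text
FL [0.60716284 0.25066825 0.02330485] 0.003111120420812079 [[0.60535213 0.24665642 0.038     ]]
BL [0.78494692 0.22755374 0.03875457] 0.0005792478172278857 [[0.78497423 0.22788119 0.038     ]]
FR [ 0.56909075 -0.0432141   0.03586045] 0.004818326670414865 [[ 0.57053574 -0.04479581  0.038     ]]
0.2935244169711012 0.30076203575084587 0.18060068263931345 0.1745623113132422
dark panel centre [ 0.41634877 -0.26384122  0.21880444] 0.09865384000645677 [[ 0.46938071 -0.35050584  0.018     ]]
head hole [ 0.48071856 -0.230589    0.20337057] 0.24814749992886767 [[ 0.59481542 -0.38977972  0.004     ]]
```

Run:
```python
from h import *
ct,cs=cam('top'),cam('scene')
d=lambda x,y:((x-500)/3.5+165,(y-320)/3.5+160); b=lambda x,y:((x-545)/3.6+370,y/3.6+145)
P=[]
for n,p1,p2 in [('panel',b(624,216),d(681,361)),('hole',b(667,58),d(533,409))]:
    X,e=tri(ct,p1,cs,p2);print(n,X,e,onz(ct,p1,.018 if n[0]=='p' else .004)); P.append(X)
print(np.linalg.norm(P[0]-P[1]))
st=sensors.state();R=Rn.from_rotvec(st['orientation']).as_matrix()
# pre-pose: tcp above handle centre
tgt=np.array([.469,-.3505,.23]); yaw=np.arctan2(-.287,.957)
x=np.array([np.cos(yaw),np.sin(yaw),0]);y=np.array([np.sin(yaw),-np.cos(yaw),0])
print(R.T@(tgt-st['ee_pos']), 'cur yaw',np.arctan2(R[1,0],R[0,0]),'want',yaw)
```

```text
panel [ 0.46604491 -0.34811968  0.01420351] 0.009666949097801487 [[ 0.46938071 -0.35050584  0.018     ]]
hole [ 0.59354703 -0.38875193  0.00392065] 0.0031641350093875643 [[ 0.59481542 -0.38977972  0.004     ]]
0.13421441165252615
[ 0.33694952 -0.0458087   0.00066358] cur yaw 0.3158263246303509 want -0.29136092639264644
```

Emit:
play_rows --targets '[[[5.6, -0.8, 0], 0, 0], [[5.6, -0.8, 0], 0, 0], [[5.6, -0.8, 0], 0, 0], [[5.6, -0.8, 0], 0, 0], [[5.6, -0.7, 0], 0, 0], [[5.6, -0.7, 0], 0, 0], [[0, 0, 0], 0.15, 0], [[0, 0, 0], 0.15, 0]]'

```text
time: 1.1
ee_pos: [0.4688, -0.3501, 0.2304]
orientation: [-3.141, -0.02, 0.002]
wrist_force: [0.8, -0.4, 0.1]
width: 0.0855
gripper_force: 0.0
```

Emit:
play_rows --targets '[[[0, 0, 3], 0.155, 0], [[0, 0, 3], 0.152, 0], [[0, 0, 0], 0, 0], [[0, 0, 0], 0, 0]]'

```text
time: 1.6
ee_pos: [0.4683, -0.3511, 0.1722]
orientation: [3.109, -0.452, 0.001]
wrist_force: [0.0, -0.4, -0.4]
width: 0.0852
gripper_force: 0.0
```

Run:
```python
from h import *
st=sensors.state();im=grab('wrist','w1.png');R=Rn.from_rotvec(st['orientation']).as_matrix();print(st['ee_pos'],np.arctan2(R[1,0],R[0,0]),st['time'])
c=cam('wrist',st)
hsv=cv2.cvtColor(im,cv2.COLOR_BGR2HSV);print(hsv[::60,::80,1])
print(proj(c,[[.469,-.3505,.018],[.5948,-.3898,.004]]))
```

```text
[ 0.46833163 -0.35108754  0.17216402] -0.28875398279735265 1.6
[[ 88 111  99  90  87 106  96]
 [100  88  91 104  96  83 106]
 [ 88 108  93  98 104  93 101]
 [ 99  88  92  91  95 104 103]
 [ 91  91   6  98  96 120 121]
 [106 114 102 106  99 111  97]
 [111  64 115 110  31  89 105]]
[[277.252201   190.63591451]
 [279.55644656  23.78567215]]
```

View pics/w1.png

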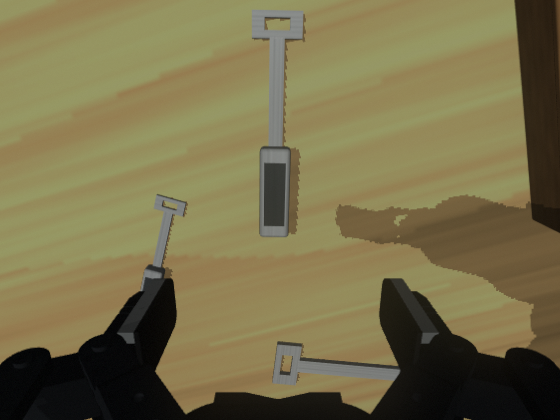

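The opener lies nearly under the hand: handle panel centre at (275,195), head centre at (278,25). The small opener is at the left and the big one at the bottom. The fingers are on either side.

Run:
```python
from h import *
st=sensors.state();c=cam('wrist',st);R=Rn.from_rotvec(st['orientation']).as_matrix()
h=onz(c,(275,195),.018)[0];k=onz(c,(278,25),.004)[0]
print(h,k,np.linalg.norm((h-k)[:2]),'yaw',np.arctan2(*(k-h)[[1,0]]))
for p,z in [((252,40),.004),((304,40),.004),((260,150),.018),((290,150),.018),((274,237),.018),((275,148),.018)]: print(R.T@(onz(c,p,z)[0]-st['ee_pos']))
ct=cam('top');pt=((624-545)/3.6+370,216/3.6+145)
print('2-view height',tri(ct,pt,c,(275,195)), tri(ct,((667-545)/3.6+370,58/3.6+145),c,(278,25)))
print('tool',R.T@(h-st['ee_pos']))
```

```text
[ 0.46606761 -0.34784131  0.018     ] [ 0.59480317 -0.38886028  0.004     ] 0.13511254236434223 yaw -0.30845936863306667
[ 0.12063582 -0.02086895  0.16884335]
[0.12062807 0.02058086 0.1688674 ]
[ 0.03526048 -0.01513205  0.15471479]
[0.03525428 0.00986012 0.15472929]
[-0.0429198  -0.00372277  0.15460066]
[ 0.03691551 -0.00263201  0.1547246 ]
2-view height (array([ 0.46848292, -0.34848698,  0.02665677]), np.float64(0.00029720690681276604)) (array([ 0.59411809, -0.38866847,  0.00806999]), np.float64(9.036637690825497e-05))
tool [-0.00364414 -0.00272797  0.1546619 ]
```

Emit:
play_rows --targets '[[[-0.35, -0.27, 4], 0.02, 0], [[0, 0, 4], 0, 0], [[0, 0, 4], 0, 0], [[0, 0, 3], 0, 0.3], [[0, 0, 1.5], 0, 0.45], [[0, 0, 0.4], 0, 0.5], [[0, 0, 0], 0, 0.55], [[0, 0, 0], 0, 0.55]]' --force 70

```text
time: 2.65
ee_pos: [0.4664, -0.348, 0.0037]
orientation: [3.103, -0.487, 0.003]
wrist_force: [-0.2, -0.1, 0.4]
width: 0.038
gripper_force: 0.0
```

Emit:
play_rows --targets '[[[0, 0, 0], 0, 0.8], [[0, 0, 0], 0, 1], [[0, 0, 0], 0, 1], [[0, 0, 0], 0, 1]]'

```text
time: 3.15
ee_pos: [0.4663, -0.3479, 0.0037]
orientation: [3.103, -0.487, 0.003]
wrist_force: [-0.1, 1.2, 6.8]
width: 0.0242
gripper_force: 70.9
```

Emit:
play_rows --targets '[[[0, 0, -2], 0, 1], [[0, 0, -5], -0.1, 1], [[0, 0, -5], -0.097, 1], [[0, -4.5, -4], 0, 1], [[0.3, -5.5, -2], 0, 1], [[0.4, -5.5, -1.6], 0, 1], [[0.4, -5.5, 0], 0, 1], [[0, -5.5, 0], 0, 1]]'

```text
time: 4.15
ee_pos: [0.5068, -0.0836, 0.1985]
orientation: [3.136, -0.18, 0.001]
wrist_force: [0.3, -0.0, -1.7]
width: 0.0244
gripper_force: 69.9
```

Emit:
play_rows --targets '[[[0, -5.5, 0], 0, 1], [[0, -4.9, 0], 0, 1], [[0, 0, 0], 0, 1], [[0, 0, 0], 0, 1]]'

```text
time: 4.65
ee_pos: [0.5146, -0.0219, 0.1987]
orientation: [-3.11, 0.091, -0.0]
wrist_force: [0.0, 0.2, -2.1]
width: 0.0244
gripper_force: 69.9
```

Run:
```python
from h import *
st=sensors.state();im=grab('wrist','w2.png');R=Rn.from_rotvec(st['orientation']).as_matrix();print(st['ee_pos'],np.arctan2(R[1,0],R[0,0]),st['time'],st['wrist_force'])
```

```text
[ 0.51461973 -0.02186756  0.19872657] -0.058780722239988814 4.65 [ 0.04650158  0.16391516 -2.07627289]
```

View pics/w2.png

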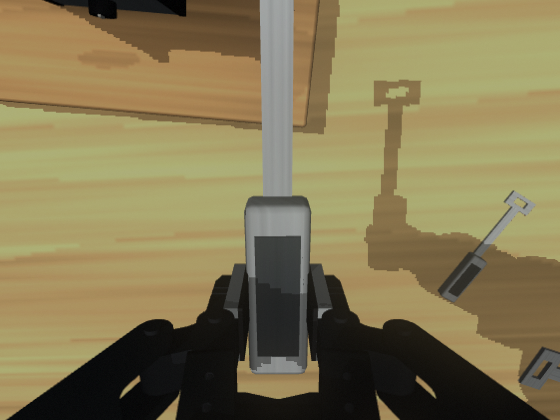

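The view shows the deck's front edge from (0,100) to the right corner (307,125), with the knob at (102,8) and the opener held straight. The hand ended up slightly off its target, so I check the joints and the edge.

Run:
```python
from h import *
st=sensors.state();print(st['joint_positions'].round(3),st['time'])
c=cam('wrist',st);im=cv2.imread('pics/w2.png')
# front edge: brightness/hue transition per column; deck vs shelf
lab=cv2.cvtColor(cv2.GaussianBlur(im,(3,3),0),cv2.COLOR_BGR2LAB).astype(float)
pts=[]
for u in range(4,255,4):
    g=np.abs(lab[70:140,u,0][2:]-lab[70:140,u,0][:-2]); a=lab[70:140,u,1]; g=a[:-6]-a[6:]; v=70+3+np.argmax(g); pts.append((u,v))
print(pts[::6])
P=onz(c,pts,.038)[:,:2]
l=cv2.fitLine(P.astype(np.float32),cv2.DIST_HUBER,0,.001,.001).ravel();print(l,'yaw',np.arctan2(l[0],-l[1]),np.std((P-l[2:])@[-l[1],l[0]]))
print('FR corner',onz(c,(307,126),.038),'knob',onz(c,(102,8),.09))
```

```text
[-0.06   0.109 -0.13   1.333  0.03   3.141] 4.7
[(4, np.int64(103)), (28, np.int64(106)), (52, np.int64(112)), (76, np.int64(112)), (100, np.int64(113)), (124, np.int64(114)), (148, np.int64(120)), (172, np.int64(120)), (196, np.int64(120)), (220, np.int64(126)), (244, np.int64(129))]
[0.14694475 0.9891447  0.58695596 0.11953565] yaw 2.994114 0.0016648500168288708
FR corner [[ 0.56778928 -0.04433887  0.038     ]] knob [[0.65357527 0.08572399 0.09      ]]
```

Joint 6 is at its stop, because tool-forward needs J6 over π on this side. I will lay the opener down in front of the riser and regrasp it with a half turn, which also makes the camera look forward.

Emit:
play_rows --targets '[[[-5, 0, 0], 0, 1], [[-5, 0, 1], 0.03, 1], [[-4, 0, 4.5], 0.02, 1], [[0, 0, 4.5], 0, 1], [[0, 0, 4.5], 0, 1], [[0, 0, 3.5], 0, 1], [[0, 0, 1], 0, 1], [[0, 0, 0], 0, 1]]'

```text
time: 5.7
ee_pos: [0.3739, -0.0214, 0.0094]
orientation: [-3.095, 0.14, 0.001]
wrist_force: [0.2, 0.1, -0.9]
width: 0.0243
gripper_force: 69.8
```

Emit:
play_rows --targets '[[[0, 0, 0.3], 0, 1], [[0, 0, 0.25], 0, 1], [[0, 0, 0], 0, 1], [[0, 0, 0], 0, 0.6], [[0, 0, 0], 0, 0.2], [[0, 0, 0], 0, 0.1], [[0, 0, -2], 0, 0], [[0, 0, -5], 0, 0]]'

```text
time: 6.7
ee_pos: [0.3718, -0.0235, 0.0726]
orientation: [-3.095, 0.138, 0.008]
wrist_force: [0.3, -0.9, 1.0]
width: 0.0851
gripper_force: 0.0
```

Emit:
play_rows --targets '[[[0, 0, -5], -0.18, 0], [[0, 0, -3], -0.185, 0], [[0, 0, 0], -0.185, 0], [[0, 0, 0], -0.185, 0], [[0, 0, 0], -0.185, 0], [[0, 0, 0], -0.185, 0], [[0, 0, 0], -0.185, 0], [[0, 0, 0], -0.185, 0]]'

```text
time: 7.7
ee_pos: [0.3735, -0.0272, 0.1534]
orientation: [-2.386, -1.993, -0.045]
wrist_force: [-0.2, -0.0, 0.2]
width: 0.0858
gripper_force: 0.0
```

Emit:
play_rows --targets '[[[0, 0, 0], -0.185, 0], [[0, 0, 0], -0.185, 0], [[0, 0, 0], -0.185, 0], [[0, 0, 0], -0.185, 0], [[0, 0, 0], -0.185, 0], [[0, 0, 0], -0.185, 0], [[0, 0, 0], -0.185, 0], [[0, 0, 0], -0.185, 0]]'

```text
time: 8.7
ee_pos: [0.3735, -0.0272, 0.1534]
orientation: [-0.422, -3.108, -0.068]
wrist_force: [-0.9, -0.4, 0.4]
width: 0.0852
gripper_force: 0.0
```

Emit:
play_rows --targets '[[[0, 0, 0], -0.187, 0], [[0, 0, 0], 0, 0], [[0, 0, 0], 0, 0]]'

```text
time: 9.07
ee_pos: [0.3736, -0.0272, 0.1534]
orientation: [-0.144, -3.137, -0.068]
wrist_force: [-0.8, -0.4, -0.3]
width: 0.0857
gripper_force: 0.0
```

Run:
```python
from h import *
st=sensors.state();im=grab('wrist','w3.png');R=Rn.from_rotvec(st['orientation']).as_matrix();print(st['ee_pos'],np.arctan2(R[1,0],R[0,0])-np.pi,st['time'],st['wrist_force'],st['joint_positions'].round(3))
```

```text
[ 0.37355352 -0.027175    0.1534496 ] -0.09175929426349949 9.075 [-0.77304467 -0.44791582 -0.27979916] [-0.107 -0.145 -0.479  1.24   0.043 -0.015]
```

View pics/w3.png

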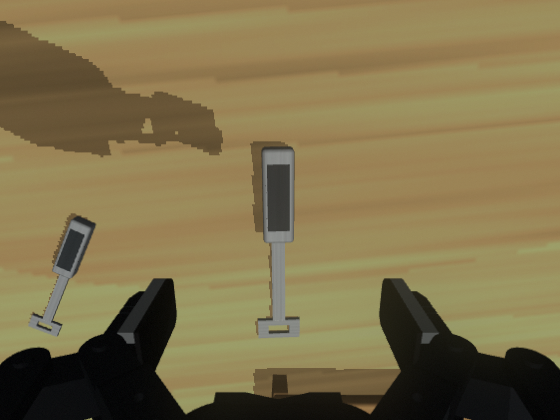

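The opener lies with its handle panel at (278,198) and its head at (278,327). The small opener is clear at the left, and the riser's front shows at the bottom behind the gripper.

Run:
```python
from h import *
st=sensors.state();c=cam('wrist',st);R=Rn.from_rotvec(st['orientation']).as_matrix()
print(R.round(3))
h=onz(c,(278,198),.018)[0];k=onz(c,(278,327),.004)[0];print(h,k,np.linalg.norm((h-k)[:2]),np.arctan2(*(k-h)[[1,0]]))
g=np.array([h[0],h[1],.0035]);print('tool shift cm',100*R.T@(g-st['ee_pos']))
# grasp point on the tilted axis should be at handle: aim point 8mm above tips on axis
g=np.array([h[0],h[1],.012])-0.008*(-R[:,2])*1; print(g,100*R.T@(g-st['ee_pos']))
```

```text
[[-0.996  0.091  0.002]
 [ 0.091  0.995  0.043]
 [ 0.002  0.043 -0.999]]
[ 0.37457754 -0.02036341  0.018     ] [ 0.50803039 -0.03190573  0.004     ] 0.13395106372741578 -0.0862752005380537
tool shift cm [-0.07346783  0.03811243 15.0105262 ]
[ 0.37459076 -0.0200166   0.00400753] [-0.0715104   0.07493532 14.96132643]
```

Emit:
play_rows --targets '[[[-0.07, 0.05, 4], 0, 0], [[0, 0, 4], 0, 0], [[0, 0, 3.5], 0, 0.2], [[0, 0, 2.5], 0, 0.4], [[0, 0, 0.9], 0, 0.55], [[0, 0, 0], 0, 0.8], [[0, 0, 0], 0, 1], [[0, 0, 0], 0, 1]]' --force 70

```text
time: 10.12
ee_pos: [0.3752, -0.0204, 0.0054]
orientation: [0.14, 3.137, 0.068]
wrist_force: [-0.6, 0.3, -1.5]
width: 0.0247
gripper_force: 70.8
```

Emit:
play_rows --targets '[[[0, 0, 0], 0, 1], [[0, 0, -2], 0, 1], [[2, 0, -6], 0, 1], [[2, 0, -6], 0, 1], [[0, -2.5, -6], 0, 1], [[0, 0, 0], 0, 1]]'

```text
time: 10.88
ee_pos: [0.3349, -0.0505, 0.2042]
orientation: [0.142, 3.129, 0.066]
wrist_force: [-0.2, 0.4, -2.2]
width: 0.0238
gripper_force: 71.0
```

Run:
```python
from h import *
st=sensors.state();im=grab('wrist','w4.png');R=Rn.from_rotvec(st['orientation']).as_matrix();print(st['ee_pos'],np.arctan2(R[1,0],R[0,0])-np.pi,st['time'],st['wrist_force'],R[:,2])
```

```text
[ 0.33493198 -0.05052699  0.20424948] -0.09074108090028554 10.875 [-0.15558338  0.43678505 -2.22235157] [ 0.01035387  0.04148794 -0.99908536]
```

View pics/w4.png

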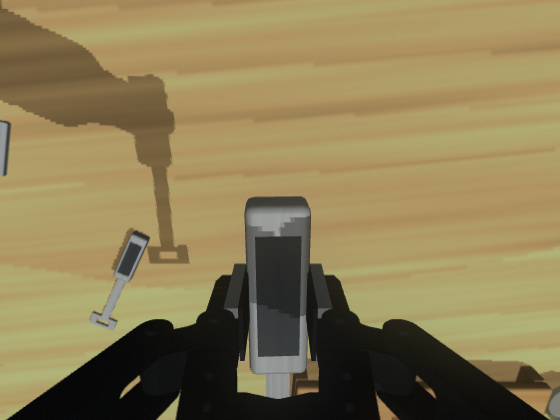

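The opener is held straight. The deck's front edge shows only low on the right, from (295,382) to (530,365), so I move forward and to the right for a clean view of the whole edge.

Emit:
play_rows --targets '[[[-4.5, -2, -1], 0, 1], [[-4.5, -2, -1], 0, 1], [[-4.5, -1, -1], 0, 1], [[0, 0, 0], 0, 1], [[0, 0, 0], 0, 1]]'

```text
time: 11.55
ee_pos: [0.4617, -0.1116, 0.2255]
orientation: [-0.139, -3.134, -0.07]
wrist_force: [0.2, 0.3, -1.9]
width: 0.0242
gripper_force: 70.9
```

Run:
```python
from h import *
st=sensors.state();im=grab('wrist','w5.png');np.save('w5.npy',np.r_[st['ee_pos'],st['orientation']]);print(st['ee_pos'],st['orientation'],st['time'])
```

```text
[ 0.46170732 -0.11161162  0.22546411] [-0.13866326 -3.13377987 -0.06954934] 11.55
```

View pics/w5.png

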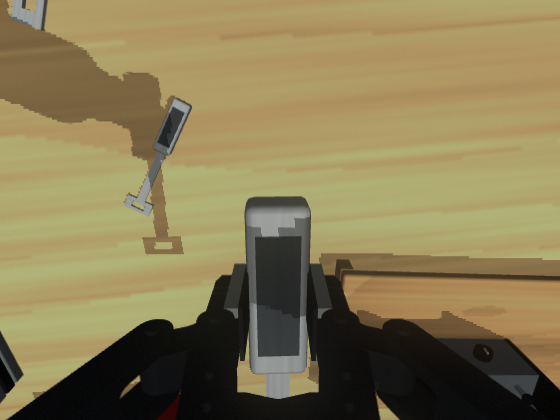

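The front edge of the deck runs from (342,273) to the right, with the knob at (483,352). I shift left so that both ends show.

Emit:
play_rows --targets '[[[0.5, 5.5, 0], 0, 1], [[0.5, 5.5, 0], 0, 1], [[0, 5.5, 0], 0, 1], [[0, 0, 0], 0, 1], [[0, 0, 0], 0, 1]]'

```text
time: 12.22
ee_pos: [0.4663, 0.053, 0.2344]
orientation: [-0.137, -3.137, -0.068]
wrist_force: [0.7, 0.6, -2.0]
width: 0.024
gripper_force: 71.0
```

Run:
```python
from h import *
st=sensors.state();im=grab('wrist','w6.png');np.save('w6.npy',np.r_[st['ee_pos'],st['orientation']]);print(st['ee_pos'],st['orientation'],st['time'])
a=im[230:310,120:260];b=im[230:310,420:560]
cv2.imwrite('pics/w6c.png',np.vstack([cv2.resize(im,None,fx=.8,fy=.8)[120:330],np.zeros((0,448,3),np.uint8)] ) if 0 else np.vstack([cv2.resize(a,None,fx=3.5,fy=3.5,interpolation=cv2.INTER_CUBIC),cv2.resize(b,None,fx=3.5,fy=3.5,interpolation=cv2.INTER_CUBIC)]))
```

```text
[0.4663079  0.05304318 0.23439466] [-0.13731287 -3.13744543 -0.06754715] 12.225
```

View pics/w6c.png

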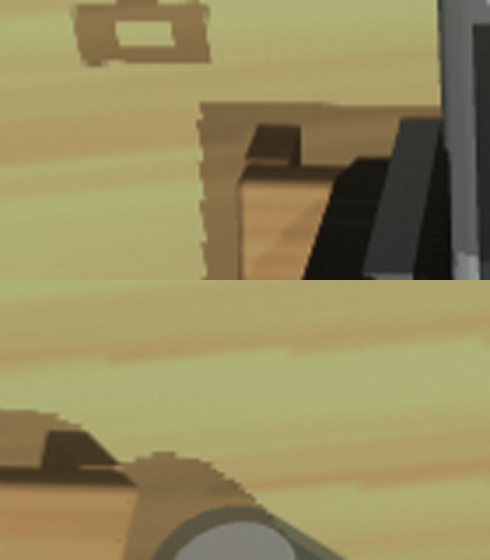

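Run:
```python
from h import *
def camS(f):
    p=np.load(f);return cam('wrist',dict(ee_pos=p[:3],orientation=p[3:]))
c=camS('w6.npy');c5=camS('w5.npy');ct=cam('top')
for z,r,l in [(.038,(188.6,282),(459.4,288.9)),(.024,(191.4,277.1),(453.7,282.6)),(0,(194.9,265.4),(447.1,273.4))]:
    a=onz(c,r,z)[0];b=onz(c,l,z)[0];d=b-a;print(z,a,b,'len',np.linalg.norm(d),'mid',(a+b)/2,'yaw',np.arctan2(-d[0],d[1]))
print('w5 FR',onz(c5,(342,274),.038), onz(c5,(558,280),.038))
print('heights',tri(ct,(281.7,167.7),c,(188.6,282)),tri(ct,(175.7,155),c,(459.4,288.9)))
# edge yaw from top deck mask
t=cv2.imread('pics/top0.png');a=cv2.cvtColor(t,cv2.COLOR_BGR2HSV)
print(a[150,200],a[165,200],a[160,240],a[180,240])
m=((a[...,0]<19)*255).astype(np.uint8);m[:80]=0;m[185:]=0;m[:,:165]=0;m[:,305:]=0
m=cv2.morphologyEx(m,cv2.MORPH_OPEN,np.ones((3,3)))
cs,_=cv2.findContours(m,0,1);k=max(cs,key=cv2.contourArea);r=cv2.minAreaRect(k);bx=cv2.boxPoints(r);Pz=onz(ct,bx,.038);print(bx,Pz[:,:2],np.linalg.norm(np.roll(Pz,1,0)-Pz,axis=1),Pz.mean(0))
```

```text
0.038 [ 0.56784632 -0.04153473  0.038     ] [0.60986852 0.25266237 0.038     ] len 0.29718309766891254 mid [0.58885742 0.10556382 0.038     ] yaw -0.14187720742243431
0.024 [ 0.56967693 -0.04145262  0.024     ] [0.60997354 0.25348558 0.024     ] len 0.2976782790556366 mid [0.58982523 0.10601648 0.024     ] yaw -0.13578655524387903
0 [ 0.56752439 -0.04147463  0.        ] [0.61144798 0.25788694 0.        ] len 0.30256674413524737 mid [0.58948618 0.10820615 0.        ] yaw -0.1456847336021121
w5 FR [[ 0.56617421 -0.04420261  0.038     ]] [[0.60070391 0.19263417 0.038     ]]
heights (array([ 0.57234786, -0.04459238,  0.02887126]), np.float64(0.0012248578077376727)) (array([0.60241447, 0.24487463, 0.05016668]), np.float64(0.0017736885426834369))
[ 19 109 143] [ 29  79 142] [ 17 117 142] [ 29  78 143]
[[167.84393 155.51447]
 [177.94797  89.83816]
 [295.6243  107.9422 ]
 [285.52026 173.6185 ]] [[ 0.60386896  0.26805744]
 [ 0.7881914   0.24281681]
 [ 0.73779429 -0.08371483]
 [ 0.55402595 -0.05536194]] [0.32723756 0.1860426  0.33039792 0.1859427 ] [0.67097015 0.09294937 0.038     ]
```

```bash
cat >> h.py <<'E'
O=np.array([.589,.105]);YAW=-.143
RX=np.array([np.cos(YAW),np.sin(YAW)]);RY=np.array([-RX[1],RX[0]])
OFF=0.0  # opener origin along opener x relative to TCP
def where(st=None):
    st=st or sensors.state();R=Rn.from_rotvec(st['orientation']).as_matrix()
    yaw=np.arctan2(-R[1,0],-R[0,0]);u=np.array([np.cos(yaw),np.sin(yaw)])
    p=st['ee_pos'][:2]+OFF*u; sh=p+.125*u-O; 
    print('t',round(st['time'],2),'shoulder X,Y mm',(1e3*np.array([sh@RX,sh@RY])).round(1),'origin',(1e3*np.array([(p-O)@RX,(p-O)@RY])).round(1),'yawerr',round(yaw-YAW,4),'z',round(1e3*st['ee_pos'][2],1),'F riser',np.round([st['wrist_force'][:2]@RX,st['wrist_force'][:2]@RY,st['wrist_force'][2]],1))
    return R,yaw
def goto(Xsh,Y,z,st=None):  # required tool turn, then shift in tool axes after turn (cm)
    st=st or sensors.state();R,yaw=where(st)
    turn=yaw-YAW; R2=R@Rn.from_rotvec([0,0,turn]).as_matrix()
    p=O+RX*(Xsh-.125-OFF)+RY*Y; d=np.r_[p,z]-st['ee_pos']; print('turn',round(turn,3),'shift cm',(100*R2.T@d).round(2))
E
python3 - <<'E'
from h import *
p=np.load('w6.npy');st=dict(ee_pos=p[:3],orientation=p[3:]);c=cam('wrist',st);R=Rn.from_rotvec(p[3:]).as_matrix()
for uv in [(278,296.5),(278,237),(278,356),(278,200),(278,373),(278,395)]:
    o,v=ray(c,uv);o=R.T@(o-p[:3]);v=R.T@v[0];z=-.0126 if uv[1]<380 else .0014; print(uv,(o+v*(z-o[2])/v[2])*1e3)
goto(-.035,-.037,.06);goto(-.035,-.037,.008)
E
```

```text
(278, 296.5) [ -0.64414953   0.72199505 -12.6       ]
(278, 237) [ 26.30399394   0.7155754  -12.6       ]
(278, 356) [-31.08770858   0.72936821 -12.6       ]
(278, 200) [ 41.5714536    0.71199021 -12.6       ]
(278, 373) [-40.53226171   0.73167838 -12.6       ]
(278, 395) [-67.59983789   0.76533832   1.4       ]
t 12.28 shoulder X,Y mm [ 11.1 -62.7] origin [-113.7  -69.5] yawerr 0.0541 z 234.4 F riser [-0.3 -0.1 -1.3]
turn 0.054 shift cm [ 4.55  2.5  17.58]
t 12.28 shoulder X,Y mm [ 11.1 -62.7] origin [-113.7  -69.5] yawerr 0.0541 z 234.4 F riser [-0.3 -0.1 -1.3]
turn 0.054 shift cm [ 4.53  2.28 22.78]
```

Emit:
play_rows --targets '[[[4.5, 1.2, 0], 0, 1], [[0, 1.3, 0], 0.054, 1], [[0, 0, 5], 0, 1], [[0, 0, 5], 0, 1], [[0, 0, 5], 0, 1], [[0, 0, 2.6], 0, 1], [[0, 0, 0], 0, 1], [[0, 0, 0], 0, 1]]'

```text
time: 13.28
ee_pos: [0.4258, 0.0887, 0.061]
orientation: [0.226, 3.133, 0.069]
wrist_force: [-0.2, 0.1, -1.6]
width: 0.0239
gripper_force: 70.9
```

Run:
```python
from h import *
goto(-.035,-.037,.008)
```

```text
t 13.28 shoulder X,Y mm [-34.2 -39.6] origin [-159.2  -39.4] yawerr -0.0012 z 61.0 F riser [-0.2  0.1 -1.6]
turn -0.001 shift cm [0.07 0.01 5.31]
```

Emit:
play_rows --targets '[[[0, 0, 3], 0, 1], [[0, 0, 2], 0, 1], [[0, 0, 0.3], 0, 1], [[0, 0, 0], 0, 1]]'

```text
time: 13.78
ee_pos: [0.4262, 0.0916, 0.0082]
orientation: [0.224, 3.132, 0.069]
wrist_force: [0.1, -0.1, -2.1]
width: 0.024
gripper_force: 70.9
```

Run:
```python
from h import *
goto(-.035,-.037,.008)
t=grab('top');s=grab('scene')
cs=cam('scene');st=sensors.state();R=Rn.from_rotvec(st['orientation']).as_matrix()
X=np.array([st['ee_pos']-R[:,0]*.135+[0,0,0]]);print(proj(cs,X),proj(cam('top'),X))
u,v=proj(cs,X)[0].astype(int);uu,vv=proj(cam('top'),X)[0].astype(int)
f=lambda im,u,v:cv2.resize(im[max(v-40,0):v+40,max(u-60,0):u+60],(480,320),interpolation=cv2.INTER_CUBIC)
cv2.imwrite('pics/c7.png',np.vstack([f(s,u,v)[:300],f(t,uu,vv)[:300]]))
```

```text
t 13.78 shoulder X,Y mm [-34.2 -36.4] origin [-159.2  -36.4] yawerr 0.0001 z 8.2 F riser [ 0.1 -0.1 -2.1]
turn 0.0 shift cm [ 0.08 -0.06  0.02]
[[279.85532163 266.41246563]] [[239.66788882 173.15147472]]
```

View pics/c7.png

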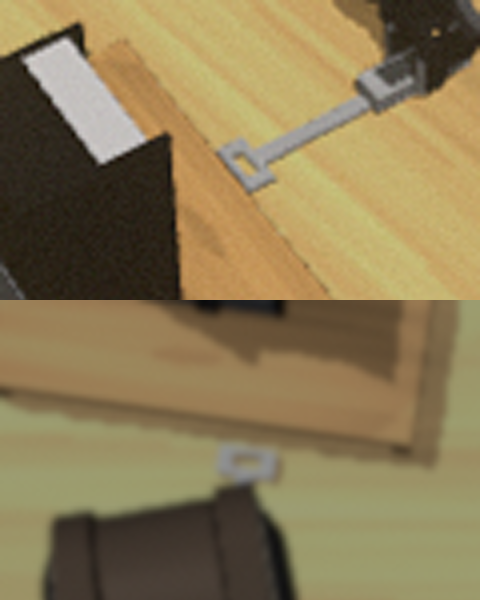

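Head lies about 15 mm before the edge, flat, parallel to the riser (top crop: head centre (248,463), deck corner at (410,445)). A quick relative check of the sideways offset.

Run:
```python
from h import *
ct=cam('top');h=onz(ct,(179+248/4,133+163/4),.006)[0,:2]
for uv,z in [((179+410/4,133+143/4),.038),((281.7,167.7),.038)]:
    c=onz(ct,uv,z)[0,:2];print(h,c,'head Y rel corner',(h-c)@RY,'X',(h-c)@RX)
b=onz(ct,(183.3,91),.038)[0,:2];print('rel BL',(h-b)@RY,(h-b)@RX)
```

```text
[0.55858346 0.06887844] [ 0.56752742 -0.04433366] head Y rel corner 0.11078189755116558 X -0.024986877249532403
[0.55858346 0.06887844] [ 0.57044321 -0.04488736] head Y rel corner 0.11091440505537292 X -0.02795181781011318
rel BL -0.18973467807435299 -0.201406449638576
```

Emit:
play_rows --targets '[[[-1, -0.05, 0], 0, 1], [[-1, 0, 0], 0, 1], [[-1, 0, 0], 0, 1], [[-1, 0, 0], 0, 1], [[-1, 0, 0], 0, 1], [[-1, 0, 0], 0, 1], [[-1, 0, 0], 0, 1], [[0, 0, 0], 0, 1]]'

```text
time: 14.88
ee_pos: [0.4953, 0.0811, 0.0065]
orientation: [-0.224, -3.132, -0.068]
wrist_force: [0.7, 0.2, -1.2]
width: 0.0241
gripper_force: 70.9
```

Emit:
play_rows --targets '[[[-0.4, 0, 0], 0, 1], [[-0.4, 0, 0], 0, 1], [[0, 0, 0], 0, 1]]'

```text
time: 15.25
ee_pos: [0.5026, 0.0801, 0.0066]
orientation: [-0.224, -3.132, -0.068]
wrist_force: [0.2, -0.2, -2.3]
width: 0.024
gripper_force: 70.9
```

```bash
python3 -c "
from h import *
goto(.07,-.037,.008)"
```

```text
t 15.25 shoulder X,Y mm [ 43. -37.] origin [-82. -37.] yawerr 0.0003 z 6.6 F riser [ 0.3 -0.1 -2.3]
turn 0.0 shift cm [-2.7   0.01 -0.16]
```

Emit:
play_rows --targets '[[[-0.3, 0, -0.1], 0, 1], [[-0.3, 0, 0], 0, 1], [[0, 0, 0], 0, 1]]'

```text
time: 15.62
ee_pos: [0.5086, 0.0791, 0.0075]
orientation: [-0.224, -3.132, -0.068]
wrist_force: [-0.8, 0.0, -0.9]
width: 0.0241
gripper_force: 70.9
```

Emit:
play_rows --targets '[[[-0.25, 0, 0], 0, 1], [[0, 0, 0], 0, 1]]'

```text
time: 15.88
ee_pos: [0.5102, 0.0788, 0.0072]
orientation: [-0.224, -3.13, -0.068]
wrist_force: [-1.3, 0.6, -1.2]
width: 0.0242
gripper_force: 71.0
```

Emit:
play_rows --targets '[[[-0.2, 0, 0], 0, 1], [[0, 0, 0], 0, 1]]'

```text
time: 16.12
ee_pos: [0.5117, 0.0786, 0.0071]
orientation: [-0.224, -3.129, -0.068]
wrist_force: [-4.7, 0.7, 0.0]
width: 0.0243
gripper_force: 71.0
```

Emit:
play_rows --targets '[[[-0.05, 0, 0], 0, 1], [[0, 0, 0], 0, 1]]'

```text
time: 16.38
ee_pos: [0.512, 0.0785, 0.007]
orientation: [-0.224, -3.129, -0.068]
wrist_force: [-6.5, 0.9, 0.0]
width: 0.0243
gripper_force: 71.0
```

```bash
python3 -c "
from h import *
where()
print(sensors.state()['torque'])"
```

```text
t 16.38 shoulder X,Y mm [ 52.6 -37.1] origin [-72.4 -37.2] yawerr 0.0005 z 7.0 F riser [-6.6 -0.1  0. ]
[0.17699951 1.07900263 0.04287213]
```

A right-side foot was felt at about X = 72 mm with 6.6 N. I back off and go around to the left side.

Emit:
play_rows --targets '[[[0.6, 0, 0], 0, 1], [[1.3, 0, 0], 0, 1], [[1.3, 0, 0], 0, 1], [[1.3, 0, 0], 0, 1], [[1.1, 0, 0], 0, 1], [[0, 0, 0], 0, 1], [[0, 1, 0.04], 0, 1], [[0, 1, 0.04], 0, 1]]'

```text
time: 17.38
ee_pos: [0.4614, 0.1069, 0.0079]
orientation: [-0.224, -3.132, -0.069]
wrist_force: [1.3, -0.5, -2.7]
width: 0.0242
gripper_force: 70.9
```

Emit:
play_rows --targets '[[[0, 1, 0.04], 0, 1], [[0, 1, 0.04], 0, 1], [[0, 1, 0.04], 0, 1], [[0, 1, 0.04], 0, 1], [[0, 1, 0.04], 0, 1], [[0, 0.9, 0.04], 0, 1], [[0, 0, 0], 0, 1], [[0, 0, 0], 0, 1]]'

```text
time: 18.38
ee_pos: [0.4689, 0.1645, 0.0078]
orientation: [-0.224, -3.131, -0.068]
wrist_force: [-0.1, 0.7, -1.1]
width: 0.0241
gripper_force: 70.9
```

```bash
python3 -c "
from h import *
goto(.02,.042,.008)"
```

```text
t 18.38 shoulder X,Y mm [-2.3 41.9] origin [-127.3   41.8] yawerr 0.0003 z 7.8 F riser [-0.2  0.7 -1.1]
turn 0.0 shift cm [-2.23  0.02 -0.03]
```

Emit:
play_rows --targets '[[[-1, 0, -0.02], 0, 1], [[-1, 0, -0.02], 0, 1], [[-1, 0, -0.02], 0, 1], [[-1, 0, -0.02], 0, 1], [[-0.6, 0, -0.02], 0, 1], [[0, 0, 0], 0, 1]]'

```text
time: 19.12
ee_pos: [0.515, 0.158, 0.0086]
orientation: [-0.224, -3.131, -0.068]
wrist_force: [0.1, -0.5, -1.8]
width: 0.024
gripper_force: 70.9
```

Emit:
play_rows --targets '[[[-0.3, 0, 0], 0, 1], [[-0.3, 0, -0.02], 0, 1], [[0, 0, 0], 0, 1]]'

```text
time: 19.5
ee_pos: [0.5207, 0.1573, 0.009]
orientation: [-0.224, -3.132, -0.068]
wrist_force: [-0.5, -0.1, -1.2]
width: 0.024
gripper_force: 70.9
```

Emit:
play_rows --targets '[[[-0.3, 0, 0], 0, 1], [[0, 0, 0], 0, 1]]'

```text
time: 19.75
ee_pos: [0.5237, 0.1568, 0.0089]
orientation: [-0.224, -3.132, -0.068]
wrist_force: [-0.0, -0.1, -2.2]
width: 0.0239
gripper_force: 70.9
```

Emit:
play_rows --targets '[[[-0.3, 0, 0], 0, 1], [[0, 0, 0], 0, 1]]'

```text
time: 20.0
ee_pos: [0.5267, 0.1563, 0.0089]
orientation: [-0.224, -3.132, -0.068]
wrist_force: [0.4, 0.4, -1.8]
width: 0.0242
gripper_force: 70.9
```

Emit:
play_rows --targets '[[[-0.4, 0, -0.02], 0, 1], [[-0.4, 0, 0], 0, 1], [[-0.4, 0, 0], 0, 1], [[0, 0, 0], 0, 1]]'

```text
time: 20.5
ee_pos: [0.5387, 0.1546, 0.009]
orientation: [-0.224, -3.132, -0.068]
wrist_force: [-0.2, -0.5, -2.7]
width: 0.0242
gripper_force: 70.9
```

```bash
python3 -c "
from h import *
goto(.067,.013,.008)"
```

```text
t 20.5 shoulder X,Y mm [68.2 41.9] origin [-56.8  41.9] yawerr 0.0001 z 9.0 F riser [-0.2 -0.6 -2.7]
turn 0.0 shift cm [ 0.12 -2.89 -0.03]
```

Emit:
play_rows --targets '[[[0, -0.5, 0], 0, 1], [[0, -0.5, 0], 0, 1], [[0, -0.4, 0], 0, 1], [[0, -0.4, 0], 0, 1], [[0, -0.4, 0], 0, 1], [[0, -0.4, 0], 0, 1], [[0, -0.4, 0], 0, 1], [[0, 0, 0], 0, 1]]'

```text
time: 21.5
ee_pos: [0.534, 0.1247, 0.0077]
orientation: [-0.225, -3.131, -0.068]
wrist_force: [-0.3, 0.4, -1.9]
width: 0.0243
gripper_force: 70.9
```

```bash
python3 -c "
from h import *
goto(.067,.012,.008)"
```

```text
t 21.5 shoulder X,Y mm [67.8 11.7] origin [-57.2  11.7] yawerr -0.0001 z 7.7 F riser [-0.4  0.3 -1.9]
turn -0.0 shift cm [ 0.08  0.03 -0.03]
```

Emit:
play_rows --targets '[[[0.4, 0, 0.01], 0, 1], [[0.5, 0, 0.01], 0, 1], [[0.5, 0, 0.01], 0, 1], [[0.5, 0, 0.01], 0, 1], [[0.5, 0, 0.01], 0, 1], [[0.5, 0, 0.01], 0, 1], [[0.5, 0, 0.01], 0, 1], [[0.5, 0, 0.01], 0, 1]]'

```text
time: 22.5
ee_pos: [0.4952, 0.1306, 0.0071]
orientation: [-0.224, -3.132, -0.068]
wrist_force: [0.3, 0.3, -2.0]
width: 0.0244
gripper_force: 70.9
```

Emit:
play_rows --targets '[[[0.5, 0, 0.01], 0, 1], [[0.5, 0, 0.01], 0, 1], [[0.5, 0, 0.01], 0, 1], [[0.5, 0, 0.01], 0, 1], [[0.5, 0, 0.01], 0, 1], [[0.5, 0, 0.01], 0, 1], [[0.5, 0, 0.01], 0, 1], [[0.5, 0, 0.01], 0, 1]]'

```text
time: 23.5
ee_pos: [0.4556, 0.1364, 0.0065]
orientation: [-0.224, -3.132, -0.068]
wrist_force: [0.2, 0.4, -1.6]
width: 0.0242
gripper_force: 70.9
```

Emit:
play_rows --targets '[[[0.5, 0, 0.01], 0, 1], [[0.5, 0, 0.01], 0, 1], [[0.5, 0, 0.01], 0, 1], [[0.5, 0, 0.01], 0, 1], [[0, 0, 0], 0, 1]]'

```text
time: 24.12
ee_pos: [0.4356, 0.1392, 0.0061]
orientation: [-0.223, -3.131, -0.068]
wrist_force: [-0.2, 0.4, -2.6]
width: 0.0242
gripper_force: 70.9
```

Run:
```python
from h import *
where();t=grab('top');s=grab('scene')
st=sensors.state();R=Rn.from_rotvec(st['orientation']).as_matrix()
X=np.array([st['ee_pos']-R[:,0]*.13])
u,v=proj(cam('scene'),X)[0].astype(int);uu,vv=proj(cam('top'),X)[0].astype(int);print(u,v,uu,vv)
f=lambda im,u,v:cv2.resize(im[v-30:v+30,u-50:u+50],(500,300),interpolation=cv2.INTER_CUBIC)
cv2.imwrite('pics/c8.png',np.vstack([f(s,u,v),f(t,uu,vv)]))
```

```text
t 24.12 shoulder X,Y mm [-31.7  12. ] origin [-156.7   12. ] yawerr 0.0006 z 6.1 F riser [-0.2  0.4 -2.6]
290 279 222 171
```

View pics/c8.png

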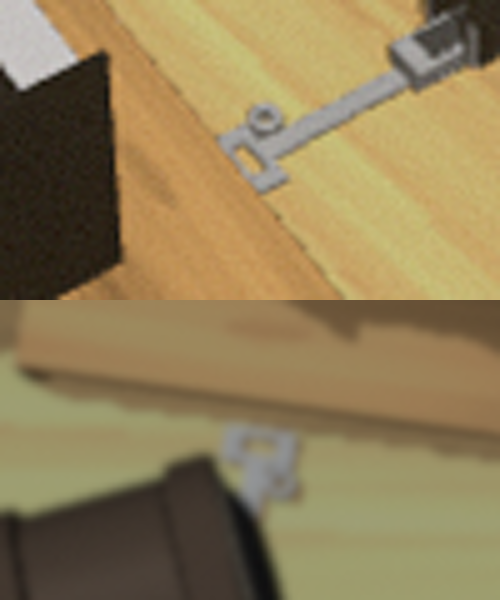

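The collar is hooked in the right shoulder and out on the shelf (scene crop (265,118)). I draw it 40 mm further.

Emit:
play_rows --targets '[[[0.5, 0, 0], 0, 1], [[0.5, 0, 0], 0, 1], [[0.5, 0, 0], 0, 1], [[0.5, 0, 0], 0, 1], [[0.5, 0, 0], 0, 1], [[0.5, 0, 0], 0, 1], [[0.5, 0, 0], 0, 1], [[0.5, 0, 0], 0, 1]]'

```text
time: 25.22
ee_pos: [0.3962, 0.1449, 0.0063]
orientation: [-0.224, -3.132, -0.068]
wrist_force: [0.7, -0.5, -2.1]
width: 0.0242
gripper_force: 70.9
```

Emit:
play_rows --targets '[[[-0.1, 0, 0.05], 0, 1], [[0, 0, 0.05], 0, 1], [[0, 0, 0], 0, 1]]'

```text
time: 25.6
ee_pos: [0.3976, 0.1447, 0.0053]
orientation: [-0.224, -3.132, -0.068]
wrist_force: [-0.7, -0.2, -1.6]
width: 0.0243
gripper_force: 70.9
```

Emit:
play_rows --targets '[[[0, 0, 0.04], 0, 1], [[0, 0, 0], 0, 1], [[0, 0, 0], 0, 0.6], [[0, 0, 0], 0, 0.4], [[0, 0, 0], 0, 0.2], [[0, 0, 0], 0, 0.2], [[0, 0, -2], 0, 0.2], [[0, 0, -4], 0, 0.2]]'

```text
time: 26.6
ee_pos: [0.396, 0.1417, 0.0642]
orientation: [-0.224, -3.128, -0.066]
wrist_force: [-0.0, 0.0, 0.5]
width: 0.0687
gripper_force: 0.0
```

Emit:
play_rows --targets '[[[0, 0, -5], 0, 0.2], [[0, 0, -5], 0, 0.2], [[0, -6, 0], 0, 0.2], [[0, -6, 0], 0, 0.2], [[0, -6, 0], 0, 0.2], [[0, -6, 0], 0, 0.2], [[0, 0, 0], 0, 0.2]]'

```text
time: 27.48
ee_pos: [0.3621, -0.1031, 0.1543]
orientation: [-0.237, -3.131, -0.067]
wrist_force: [-0.1, 0.5, 1.7]
width: 0.0683
gripper_force: 0.0
```

Run:
```python
from h import *
where();t=grab('top');ct=cam('top')
X=np.r_[O+RX*-.09,0];u,v=proj(ct,X)[0].astype(int);print(u,v)
cv2.imwrite('pics/c9.png',cv2.resize(t[v-50:v+50,u-70:u+70],(700,500),interpolation=cv2.INTER_CUBIC))
```

```text
t 27.48 shoulder X,Y mm [ -69.9 -239.4] origin [-194.9 -238.3] yawerr -0.0083 z 154.3 F riser [-0.2  0.5  1.7]
223 194
```

View pics/c9.png

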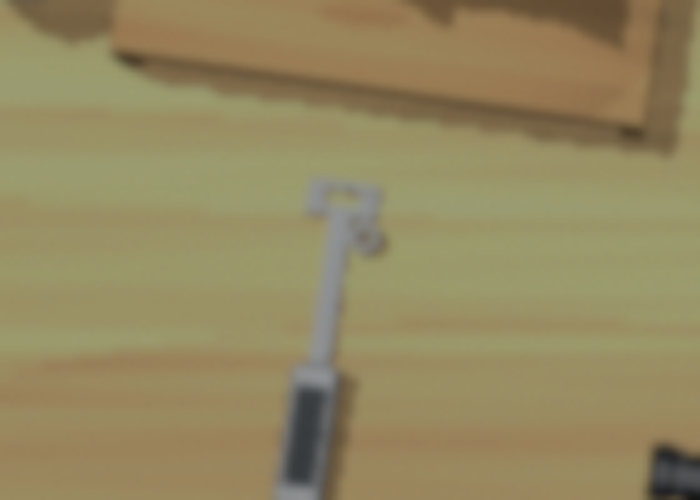

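The opener lies flat and clear of the riser. The collar sits on the open shelf at crop (367,237), well over a finger's width from the front edge, and the arm is away. I hand in.

```bash
python3 -c "
from h import *
print(ctrl.close_job())"
```

```text
the job is handed in; nothing more can be done
None
```

The collar is out on the open shelf, about 70 mm clear of the riser's front edge, and the opener lies flat and clear beside it. The job was handed in at about 27.5 s; a rubber foot on the right was touched once at about 6.6 N, under the 15 N limit, before I went in on the left.

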